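# Stack the pin trays turn about in the shipping carton

## Robot

A 6-joint arm with a two-finger parallel gripper is mounted at the origin on the work surface. World frame = base frame: x ahead of the robot, y to its left, z up, the work surface at z = 0. Lengths are in m, angles in degrees, forces in N, time in s.
With the tool pointing down it reaches from about 0.4 to 0.825 m from the base axis. Payload 7 kg.
Tool frame: the origin (TCP) lies on the centre line of the jaws, within the pads' length; the fingertips stand 19 mm ahead of it and the grasp point (between the pads) is the TCP (r.tip_extent is the distance from the TCP to the fingertips, in m); z points along the fingers, y is the line along which they close (so a half turn about z gives the same grasp; the last joint's range is limited). The gripper opens to 88 mm and grips with 3 to 60 N. Pads are 19 mm wide; open, the fingers measure 130 mm over their backs; the gripper's body (78 mm by 193 mm) begins 47 mm behind the grasp point.
Start: joints at [91.794, 20.546, 0.682, 0, -70.136, -16.507], TCP at [0.171, 0.653, 0.246] pointing down, gripper open.
Joint ranges: [-176.03, 176.03], [-82.01, 121.73], [-58.28, 71.71], [-173.87, 95.51], [-174.79, -0.11], [-173.66, 173.66]. Speed limits (degrees/s): [136.94, 136.94, 172.46, 180, 180, 180].

## Interface

Orientations are given as [roll, pitch, yaw] about the fixed x, y, z axes, in that order (R = Rz(yaw) Ry(pitch) Rx(roll)).
In Python, from plant import r gives the robot as it stands. The module is installed in compiled form; this text tells all that it offers.
- The arm moves only by the tool jog_arm, never from a script. Its argument "deltas" is a list that holds one entry, the list of rows, each a list of 5 numbers: the opening, from -1 (shut) to 1 (fully open), then the shift along the world's x, y, z in cm, then the turn about the world's z in rad. In form: [[[claw, dx, dy, dz, turn], ...]]. A call has 1 to 8 rows; each row shifts and turns the commanded pose from where the row before left it; what a row does not reach is not made up. A row lasts 1/8 s, in which the tool goes at most 62.5 mm and 10.7 degrees, less where a joint would pass 70% of its speed; a pose out of reach is approached as far as the arm can. A call with a gripper value outside its range is refused whole. The fingers move at their own pace and stop on an object; "force" is the grip in N (left out, the last holds). Time passes only in rows, so rows that do not move let the fingers close. It gives the time, the measured TCP pose, the force, the opening and the grip force at its end, in the units of the state.
- r.get_state(): the state, without advancing time (a new reading comes with each control period).
- r.capture(name): name is "scene" or "top"; returns the picture (480x640x3 uint8, blue, green, red); there is no depth.
- r.camera_info(name): a dict with "fx", "fy", "cx", "cy" (pixels), "k1" (the pictures are not rectified: a ray, as slopes to the right and down, at radius r is drawn at 1 + k1 r^2 times it, then the intrinsics apply), "view" (4x4, takes a point from world to camera coordinates). Camera axes: x right, y up, looking along -z (the intrinsics and any distortion apply to the point x, -y, -z); pixel columns grow to the right and rows downward; lengths in m; the calibration is good to about 2 mm. A picture is of the moment at which its call begins. camera_info takes no time and is no camera call.
- r.close_job(): hands the job in; it is judged then, once.
The state is a dict: "time_s": time; "joints": joint angles; "qd": joint speeds; "joint_torque": joint torques, N m; "tcp_pos": TCP position; "eef_rot": TCP orientation; "contact_force": force on the tool from outside, world axes, zero at the start; "moment": the same for the moment, N m; "gripper_width": finger opening in m; "gripper_force": force on a finger pad.
Only numpy, scipy, OpenCV 4.12 (cv2) and the standard library are available. Lean on these libraries where they do the work, as an engineer would, in place of code of your own. Each camera call takes 0.05 s, during which the arm holds its last target. There are 200 camera calls.

## Task

Finish the stack of gudgeon-pin trays in the open shipping carton, heaviest at the bottom: on the grey tray already packed there put the blue tray, then the red, then the yellow and last the green, without dropping any of them. Turn each tray end for end from the one below, so that the white ends alternate and its four feet stand on the lips of the tray below, squarely above it, rather than sinking on to the pins. Leave the two pistons and the packed box where they stand.

Things in the scene. Friction and masses are not known exactly. Their poses are not given: they have to be found in the camera images.
- carton: fixed blue carton base, red foot band, 144 (x) by 80 (y) mm, walls 25 mm high; origin: centre of underside. Fixed in it, centred, a grey tray like the others, feet 3 mm above the origin, white end to +x. A tray properly on it has its origin 39 mm above this one and x reversed; each next one 36 mm higher and reversed again. The same way round as the one below, it sits 8 mm too low.
- blue_tray: blue tray with four thick steel gudgeon pins (16 mm) fixed in it. 130 (x) by 66 (y) by 36 mm high; origin: centre, at the soles of its feet. Feet 12 x 10 x 8 mm high at x -52 and +28, y +-22 mm; side walls to grip 8 to 36 mm up; flat lips 16 x 16 mm level with the rim at x +52 and -28, y +-22 mm; load top 28 mm up. Marked +x end: end wall and its two lips white. About 300 g.
- red_tray: red tray with five middling steel gudgeon pins (12 mm) fixed in it. 130 (x) by 66 (y) by 36 mm high; origin: centre, at the soles of its feet. Feet 12 x 10 x 8 mm high at x -52 and +28, y +-22 mm; side walls to grip 8 to 36 mm up; flat lips 16 x 16 mm level with the rim at x +52 and -28, y +-22 mm; load top 28 mm up. Marked +x end: end wall and its two lips white. About 240 g.
- yellow_tray: yellow tray with six thin steel gudgeon pins (10 mm) fixed in it. 130 (x) by 66 (y) by 36 mm high; origin: centre, at the soles of its feet. Feet 12 x 10 x 8 mm high at x -52 and +28, y +-22 mm; side walls to grip 8 to 36 mm up; flat lips 16 x 16 mm level with the rim at x +52 and -28, y +-22 mm; load top 28 mm up. Marked +x end: end wall and its two lips white. About 190 g.
- green_tray: green tray with twelve brass bushes standing on end fixed in it. 130 (x) by 66 (y) by 36 mm high; origin: centre, at the soles of its feet. Feet 12 x 10 x 8 mm high at x -52 and +28, y +-22 mm; side walls to grip 8 to 36 mm up; flat lips 16 x 16 mm level with the rim at x +52 and -28, y +-22 mm; load top 28 mm up. Marked +x end: end wall and its two lips white. About 150 g.
- piston_left: bystander: bare aluminium piston standing crown up, 68 mm across, 58 mm tall, origin at the centre of its underside; leave alone.
- piston_right: bystander: a second such piston, 68 mm across, 58 mm tall, origin at the centre of its underside; leave alone.
- packed_box: bystander: closed carton, white above, blue below, with a red band and a red disc, a cube of 80 mm, origin at the centre of its underside; leave alone.

How it is judged:
By the outcome, as a careful person would: the job done as asked, in the order asked, and still so for the second after the job is handed in, with the robot touching nothing.
It also fails if it takes over 115 s, if anything falls off the work surface, if the arm or the gripper's body presses on something with over 40 N, if the wrist force passes 120 N, or if a joint passes its speed limit or range.

## Working session

There is one attempt and no reset: what is moved stays moved. The work goes in short steps, Python scripts to look and compute and a tool call to move; the robot and the scene stay as the last step left them, time stands still between calls to the robot, and variables do not carry over. Pictures are saved under pics/ and viewed, at most 14 in all, crops included, and the job is handed in when it is done.

Besides the shell and the picture viewer there is one more tool, called as a command line: name --argument value ..., lists and objects as JSON in quotes. jog_arm: Moves the arm, as the interface text tells. Its arguments: {"type":"object","properties":{"deltas":{"type":"array"},"force":{"type":"number"}},"required":["deltas"]}

```bash
mkdir -p pics; python3 - <<'E'
from plant import r
import cv2
for n in("scene","top"):
    cv2.imwrite(f"pics/{n}0.png",r.capture(n)); i=r.camera_info(n); print(n,{k:(v if k!="view" else [[round(float(x),4) for x in q] for q in v]) for k,v in i.items()})
print(r.get_state())
E
```

```text
scene {'fx': 490.6913155126374, 'fy': 490.6913155126374, 'cx': 318.46419316601424, 'cy': 247.60298572094274, 'k1': -0.11413515903787982, 'view': [[0.3196, 0.9476, -0.0024, -0.1421], [-0.7162, 0.2432, 0.6542, 0.3938], [0.6205, -0.2074, 0.7563, -1.5054], [0.0, 0.0, 0.0, 1.0]]}
top {'fx': 547.0207453995014, 'fy': 547.0207453995014, 'cx': 310.85144005867403, 'cy': 236.2181652673531, 'k1': -0.16795618568421092, 'view': [[-0.0013, -0.9998, 0.0206, -0.0518], [0.9913, 0.0014, 0.1316, -0.5511], [-0.1316, 0.0206, 0.9911, -1.042], [0.0, 0.0, 0.0, 1.0]]}
{'time_s': 0.1, 'joints': array([ 9.17931831e+01,  2.05856390e+01,  6.40371101e-01, -1.64165060e-02,
       -7.01369620e+01, -1.65063599e+01]), 'qd': array([ 0.05177908, -0.10728501,  0.14333042,  0.11781065, -0.07194735,
       -0.05216181]), 'joint_torque': array([ 1.37509596e-04, -5.84160447e+01,  2.93751454e+01,  7.01547682e+00,
        1.01305961e-02, -4.82365567e-05]), 'tcp_pos': array([0.17137025, 0.65246753, 0.24474986]), 'eef_rot': array([ 1.79916774e+02, -8.56764227e-03, -1.47187595e+01]), 'contact_force': array([ 1.41183668,  0.57199198, -0.60707014]), 'moment': array([ 0.01654731, -0.00216352, -0.07063314]), 'gripper_force': 0.0, 'gripper_width': 0.0875678055002982}
```

View pics/scene0.png

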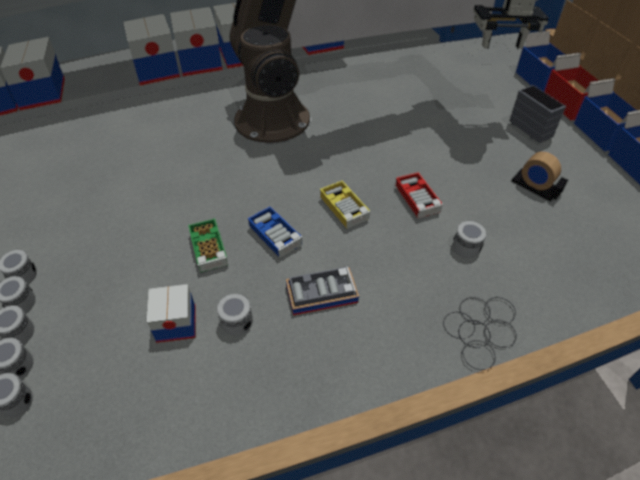

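View pics/top0.png

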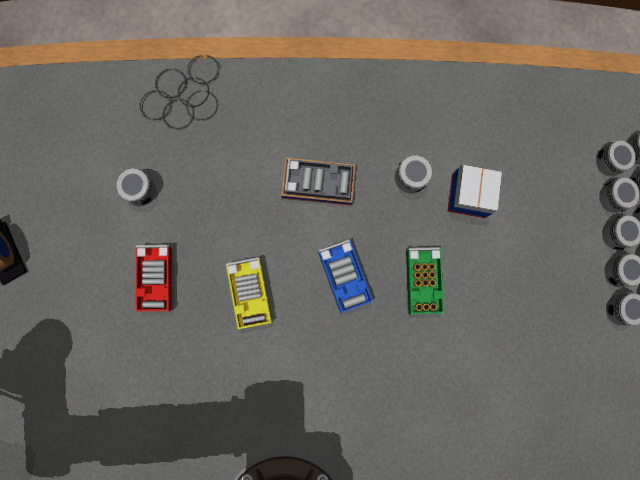

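```bash
cat >h.py <<'E'
import numpy as np,cv2
from plant import r
def project(P,n):
    i=r.camera_info(n);V=np.array(i["view"]);P=np.asarray(P,float)
    c=P@V[:3,:3].T+V[:3,3];s=np.stack([c[...,0]/-c[...,2],-c[...,1]/-c[...,2]],-1)
    s=s*(1+i["k1"]*(s**2).sum(-1,keepdims=True))
    return s*[i["fx"],i["fy"]]+[i["cx"],i["cy"]]
def ortho(img,n,x0,y0,z,w=800,h=600,s=3.):
    "top-left pixel is world x0,y0 (x up, y left), s px/mm"
    v,u=np.mgrid[:h,:w]
    P=np.stack([x0-v/s/1000,y0-u/s/1000,np.full(u.shape,z)],-1)
    m=project(P,n).astype(np.float32)
    return cv2.remap(img,m[...,0],m[...,1],cv2.INTER_CUBIC)
def unp(u,v,n,z):
    from scipy.optimize import fsolve
    return fsolve(lambda q:project([q[0],q[1],z],n)-[u,v],[.6,0])
E
python3 - <<'E'
from h import *
V=np.array(r.camera_info("top")["view"]);print(-V[:3,:3].T@V[:3,3])
for n,p in dict(red=(154,277),yel=(249,292),blue=(346,275),green=(424,280),cart=(319,180),pl=(134,185),pr=(414,172),box=(480,190)).items(): print(n,unp(*p,"top",.036).round(3))
im=cv2.imread("pics/top0.png")
V=lambda x0,y0:ortho(im,"top",x0,y0,.036)
a=unp(205,285,"top",.036);b=unp(385,278,"top",.036);c=unp(319,180,"top",.036)
for k,q in dict(a=a,b=b,c=c).items():
    x0,y0=round(q[0]+.1,3),round(q[1]+.133,3);print(k,x0,y0);cv2.imwrite(f"pics/o{k}.png",V(x0,y0)[:, :])
E
```

```text
[ 0.40906109 -0.02961282  1.10629972]
red [0.47  0.258]
yel [0.441 0.069]
blue [ 0.475 -0.121]
green [ 0.464 -0.276]
cart [ 0.665 -0.068]
pl [0.655 0.306]
pr [ 0.683 -0.262]
box [ 0.647 -0.398]
a 0.555 0.289
b 0.568 -0.065
c 0.765 0.065
```

View pics/oa.png

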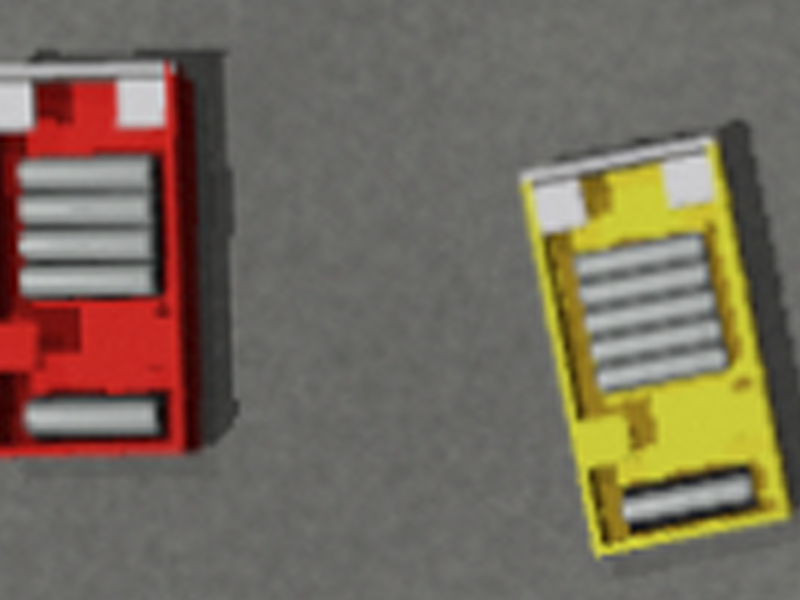

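View pics/ob.png

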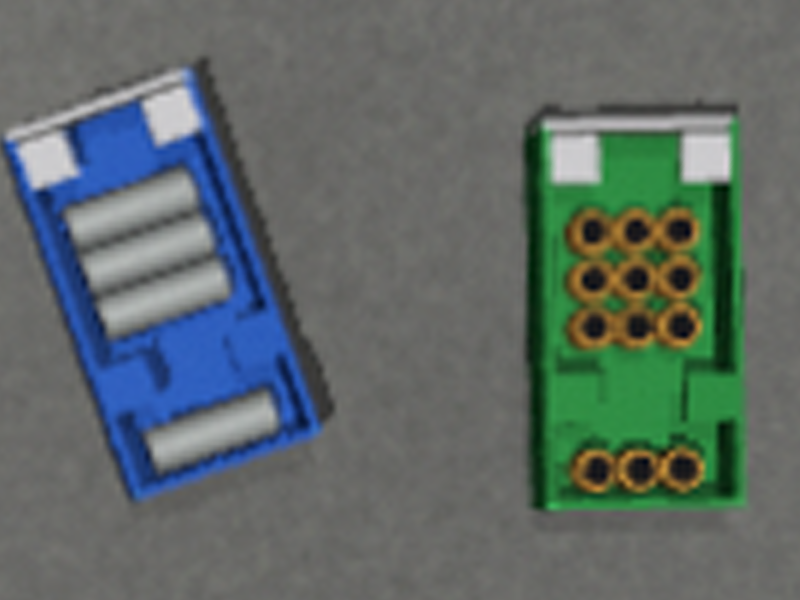

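View pics/oc.png

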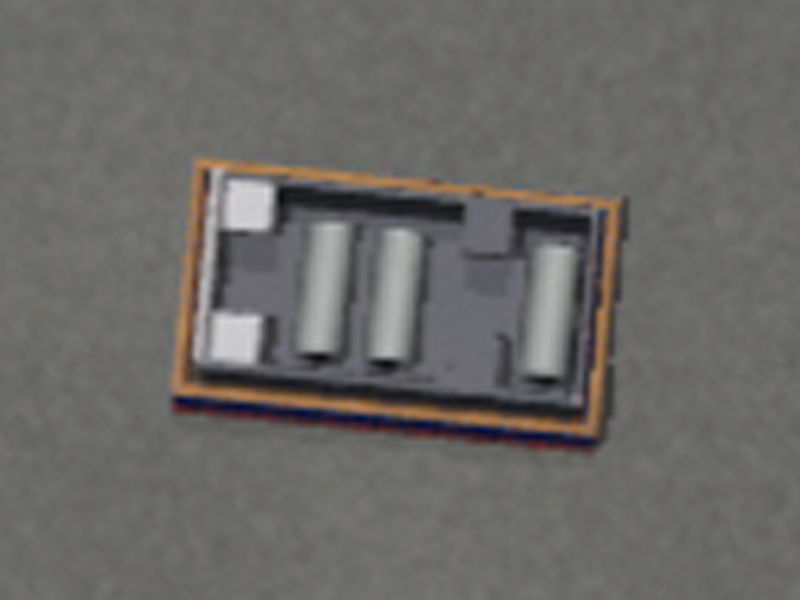

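```bash
python3 - <<'E'
from h import *
im=cv2.imread("pics/top0.png")
cv2.imwrite("pics/ored.png",ortho(im,"top",.555,.360,.036,w=600,h=510))
E
```

```text
(no output)
```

View pics/ored.png

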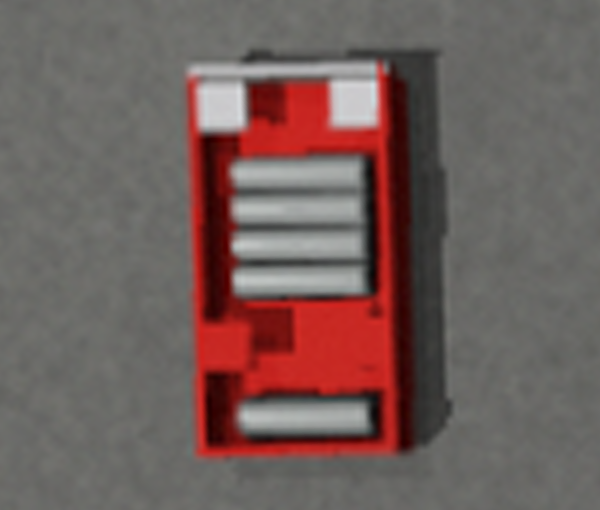

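jog_arm --deltas '[[[1,4,-6,0,0.1],[1,4,-6,0,0.1],[1,4,-6,0,0.1],[1,4,-6,0,0.1],[1,4,-6,0,0.1],[1,4,-6,0,0.1],[1,2,-6,0,0],[1,2,-6,0,0]]]'

```text
time_s: 1.1
tcp_pos: [0.4192, 0.2202, 0.2454]
eef_rot: [180.0, 0.0, 19.7]
contact_force: [1.4, 0.6, 0.1]
gripper_width: 0.0879
gripper_force: 0.0
```

jog_arm --deltas '[[[1,1,-6,-2,0],[1,1,-6,-2,0],[1,1,-6,-2,0],[1,0,-6,-2,0],[1,0,0,0,0],[1,0,0,0,0]]]'

```text
time_s: 1.85
tcp_pos: [0.4484, -0.013, 0.1673]
eef_rot: [180.0, 0.0, 19.6]
contact_force: [0.9, -0.5, -0.6]
gripper_width: 0.0873
gripper_force: 0.0
```

jog_arm --deltas '[[[1,1.25,-5.3,0,0],[1,1.24,-5.3,0,0.003],[1,0,0,-3,0],[1,0,0,-3,0],[1,0,0,0,0],[1,0,0,0,0]]]'

```text
time_s: 2.6
tcp_pos: [0.4743, -0.1178, 0.1084]
eef_rot: [180.0, -0.1, 20.0]
contact_force: [0.4, -0.0, 1.1]
gripper_width: 0.0876
gripper_force: 0.0
```

jog_arm --deltas '[[[1,-0.1,-0.16,-3,0],[1,0,0,-3,0],[1,0,0,-1.8,0],[1,0,0,-0.5,0],[1,0,0,0,0]]]'

```text
time_s: 3.22
tcp_pos: [0.4731, -0.12, 0.0252]
eef_rot: [180.0, -0.1, 19.9]
contact_force: [1.3, -0.0, -0.2]
gripper_width: 0.088
gripper_force: 0.0
```

```bash
python3 - <<'E'
from h import *
print({k:np.round(v,4) for k,v in r.get_state().items() if k in("tcp_pos","eef_rot","contact_force")})
cv2.imwrite("pics/g1.png",ortho(r.capture("top"),"top",.568,-.02,.036,w=600,h=510))
E
```

```text
{'tcp_pos': array([ 0.4731, -0.12  ,  0.0252]), 'eef_rot': array([ 1.79975e+02, -7.40000e-02,  1.98855e+01]), 'contact_force': array([ 1.283 , -0.0431, -0.2402])}
```

View pics/g1.png

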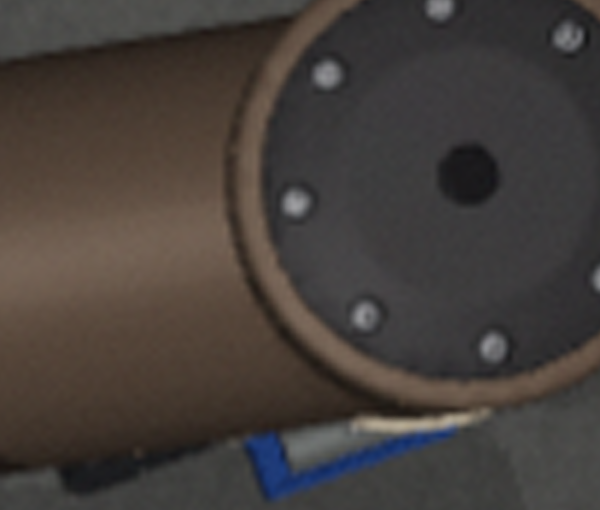

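The wrist hides the tray, with only its lower-left rim visible at (275,495), so the view adds nothing. Closing.

jog_arm --deltas '[[[-1,0,0,0,0],[-1,0,0,0,0],[-1,0,0,0,0],[-1,0,0,0,0],[-1,0,0,1,0],[-1,0,0,2,0],[-1,0,0,2,0],[-1,0,0,0,0]]]' --force 40

```text
time_s: 4.28
tcp_pos: [0.473, -0.1202, 0.0756]
eef_rot: [180.0, -0.2, 19.8]
contact_force: [0.4, -0.1, -2.8]
gripper_width: 0.0659
gripper_force: 40.0
```

jog_arm --deltas '[[[-1,0,0,2,-0.1],[-1,1,0,2,-0.17],[-1,2,0,2,-0.17],[-1,2,0,1,-0.17],[-1,2,0.8,0,-0.17],[-1,2,0.8,0,-0.17],[-1,2,0.8,0,-0.17],[-1,2,0.8,0,-0.17]]]'

```text
time_s: 5.28
tcp_pos: [0.602, -0.0881, 0.1427]
eef_rot: [179.9, 0.1, -54.4]
contact_force: [-0.0, 0.0, -2.4]
gripper_width: 0.0657
gripper_force: 40.0
```

jog_arm --deltas '[[[-1,2,0.8,0,-0.17],[-1,2,0.6,0,-0.17],[-1,1.5,0.6,0,-0.17],[-1,1,0,0,-0.17],[-1,0,0,0,-0.036],[-1,0,0,0,0],[-1,0,0,0,0]]]'

```text
time_s: 6.15
tcp_pos: [0.6666, -0.0684, 0.144]
eef_rot: [180.0, 0.0, -95.0]
contact_force: [-0.1, 0.5, -2.3]
gripper_width: 0.0652
gripper_force: 40.0
```

```bash
python3 - <<'E'
from h import *
print({k:np.round(v,4) for k,v in r.get_state().items() if k in("tcp_pos","eef_rot","contact_force","joints")})
im=r.capture("scene");cv2.imwrite("pics/s1.png",cv2.resize(im[180:360,220:440],None,fx=3,fy=3,interpolation=2))
E
```

```text
{'joints': array([ 1.07650e+01,  2.43424e+01, -7.38610e+00, -9.80000e-03,
       -5.82978e+01, -1.57418e+01]), 'tcp_pos': array([ 0.6666, -0.0684,  0.144 ]), 'eef_rot': array([ 1.799725e+02,  9.000000e-04, -9.498190e+01]), 'contact_force': array([-0.1024,  0.5472, -2.3155])}
```

View pics/s1.png

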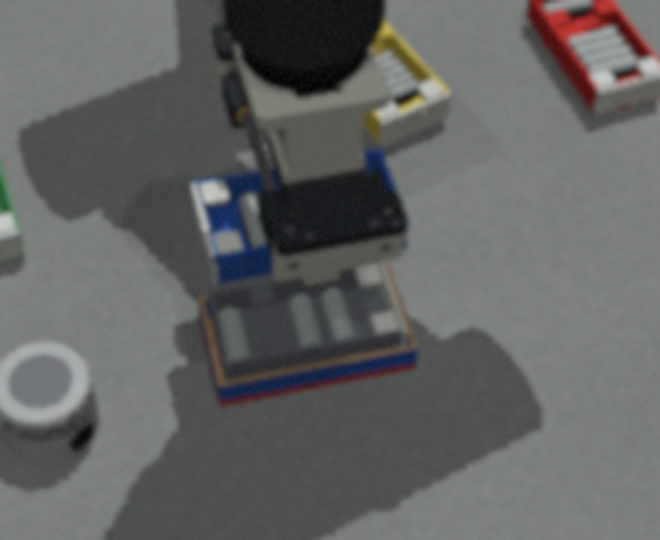

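The blue tray is held level with its white end to -y, at crop (215,215), opposite the grey tray's white end at (380,300). Quick cross-check with the scene camera.

```bash
python3 - <<'E'
from h import *
def pred(c,yaw,z,lx=52):
    a=np.radians(yaw);R=np.array([[np.cos(a),-np.sin(a)],[np.sin(a),np.cos(a)]])
    return [((project(np.r_[np.array(c)+R@[lx,s],z],"scene")-[220,180])*3).round(1) for s in(22,-22)]
print("blue lips",pred([.6666,-.0684],-95,.1553)); print("grey",pred([.669,-.0678],84.85,.039), pred([.669,-.0678],84.85,.039,-28))
E
```

```text
blue lips [array([1241.4, -329.5]), array([73618.2,  9168. ])]
grey [array([1494.6, -466.1]), array([204637.1,  25872.1])] [array([906.5, 412.8]), array([1501.1, -956. ])]
```

```bash
python3 - <<'E'
from h import *
def pred(c,yaw,z,lx=.052):
    a=np.radians(yaw);R=np.array([[np.cos(a),-np.sin(a)],[np.sin(a),np.cos(a)]])
    return [((project(np.r_[np.array(c)+R@[lx,s],z],"scene")-[220,180])*3).round(1) for s in(.022,-.022)]
print("blue lips",pred([.6666,-.0684],-95,.1553)); print("grey",pred([.669,-.0678],84.85,.039), pred([.669,-.0678],84.85,.039,-.028))
E
```

```text
blue lips [array([233.2, 240.6]), array([219.2, 190.3])]
grey [array([368. , 272.8]), array([384.4, 320.3])] [array([260.5, 293.4]), array([274.3, 342.1])]
```

```bash
python3 - <<'E'
from h import *
im=r.capture("scene")
u0,v0,k=280,228,9
c=cv2.resize(im[v0:v0+66,u0:u0+88],None,fx=k,fy=k,interpolation=2)
def draw(cx,yaw,z,lx):
    a=np.radians(yaw);R=np.array([[np.cos(a),-np.sin(a)],[np.sin(a),np.cos(a)]])
    for s in(.022,-.022):
        p=[(project(np.r_[np.array(cx)+R@[lx+dx,s+dy],z],"scene")-[u0,v0]+.5)*k-.5 for dx,dy in((-.008,-.008),(.008,-.008),(.008,.008),(-.008,.008))]
        cv2.polylines(c,[np.int32(p)],True,(0,255,255),1)
draw([.6666,-.0684],-95,.1553,.052);draw([.669,-.0678],84.85,.039,.052)
cv2.imwrite("pics/s2.png",c)
E
```

```text
(no output)
```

View pics/s2.png

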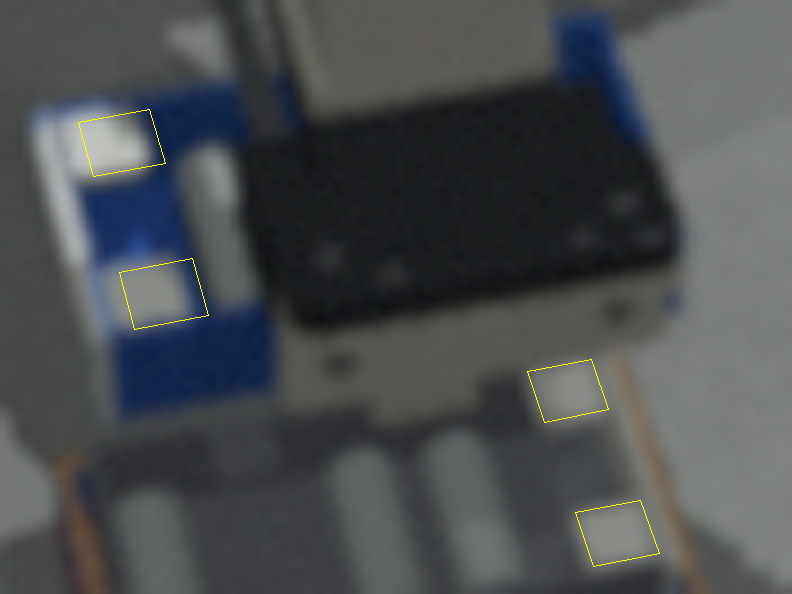

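```bash
cat >>h.py <<'E'
def chk(im,n,c,yaw,z,w,h,k):
    "crop w x h px around c with rim outline and lips drawn; tray rim at z"
    a=np.radians(yaw);R=np.array([[np.cos(a),-np.sin(a)],[np.sin(a),np.cos(a)]]);c=np.array(c)
    o=np.int32(project(np.r_[c,z],n)-[w/2,h/2])
    I=cv2.resize(im[o[1]:o[1]+h,o[0]:o[0]+w],None,fx=k,fy=k,interpolation=2)
    for x,y,hx,hy in((0,0,.065,.033),(.052,.022,.008,.008),(.052,-.022,.008,.008),(-.028,.022,.008,.008),(-.028,-.022,.008,.008)):
        p=[(project(np.r_[c+R@[x+i*hx,y+j*hy],z],n)-o+.5)*k-.5 for i,j in((-1,-1),(1,-1),(1,1),(-1,1))]
        cv2.polylines(I,[np.int32(p)],True,(255,0,255),1)
    return I
E
python3 - <<'E'
from h import *
im=cv2.imread("pics/scene0.png")
T=[([.4733,-.1194],19.8),([.4683,.2625],1.5),([.4391,.0706],11.5),([.4637,-.2793],.8)]
I=[chk(im,"scene",c,y,.036,66,56,5) for c,y in T]
cv2.imwrite("pics/s3.png",np.vstack([np.hstack(I[:2]),np.hstack(I[2:])]))
E
```

```text
(no output)
```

View pics/s3.png

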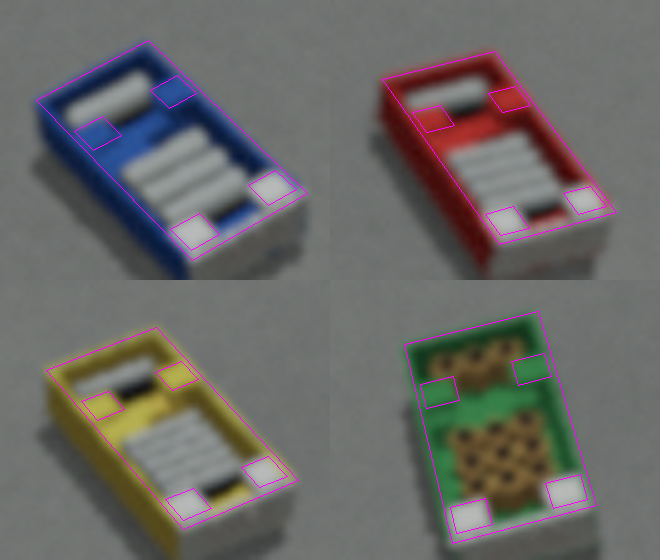

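All four trays match the predicted outlines within about 1 px, so the poses are sound. The held tray, though, appears 3.3 mm further to -y than the TCP predicts, which suggests a camera/robot frame offset. I'll servo visually: shift the tray, lower it, and check it against the carton pose in camera coordinates.

jog_arm --deltas '[[[-1,0.24,0.39,0,-0.003],[-1,0,0,-2.5,0],[-1,0,0,-2.5,0],[-1,0,0,-1,0],[-1,0,0,0,0],[-1,0,0,0,0]]]'

```text
time_s: 7.0
tcp_pos: [0.6704, -0.0644, 0.0853]
eef_rot: [-179.9, 0.0, -95.2]
contact_force: [-0.3, 0.9, -1.9]
gripper_width: 0.0655
gripper_force: 40.0
```

```bash
python3 - <<'E'
from h import *
s=r.get_state();print({k:np.round(v,4) for k,v in s.items() if k in("tcp_pos","eef_rot","contact_force")})
a=chk(r.capture("scene"),"scene",[.669,-.0678],-95.15,s["tcp_pos"][2]-.0252+.036,100,75,8)
cv2.imwrite("pics/s4.png",a)
E
```

```text
{'tcp_pos': array([ 0.6704, -0.0644,  0.0853]), 'eef_rot': array([-1.799095e+02,  6.400000e-03, -9.524900e+01]), 'contact_force': array([-0.3133,  0.8866, -1.9109])}
```

View pics/s4.png

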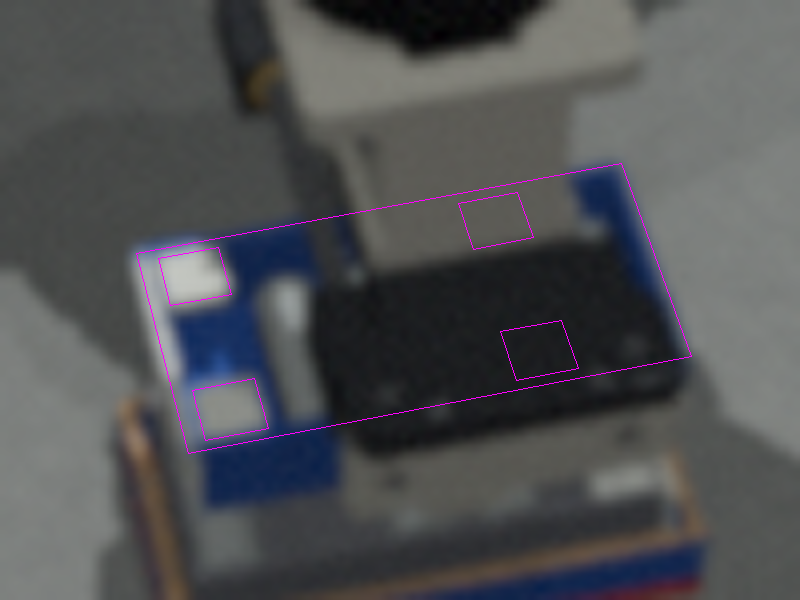

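The lips at (195,275) and (230,410) lie on the predicted squares, so the tray is aligned above the carton. Lowering it.

jog_arm --deltas '[[[-1,0,0,-1,0],[-1,0,0,-0.7,0],[-1,0,0,-0.2,0],[-1,0,0,-0.1,0],[-1,0,0,-0.1,0],[-1,0,0,0,0],[-1,0,0,0,0]]]'

```text
time_s: 7.92
tcp_pos: [0.6697, -0.0645, 0.0637]
eef_rot: [-180.0, 0.0, -95.3]
contact_force: [-2.2, 0.7, 2.8]
gripper_width: 0.0657
gripper_force: 40.0
```

jog_arm --deltas '[[[1,0,0,0,0],[1,0,0,0,0],[1,0,0,0,0],[1,0,0,1,0],[1,0,0,2,0],[1,0,0,4,0],[1,0,3,2,-0.1],[1,-2,4,0,-0.15]]]'

```text
time_s: 8.93
tcp_pos: [0.6515, 0.0059, 0.1561]
eef_rot: [-179.8, 0.1, -109.9]
contact_force: [1.2, 0.0, -1.2]
gripper_width: 0.0876
gripper_force: 0.0
```

jog_arm --deltas '[[[1,-3,4,0,-0.15],[1,-3,4,0,-0.15],[1,-3,4,0,-0.15],[1,-3,4,0,-0.15],[1,-3,4,0,-0.15],[1,-2,4,0,-0.15],[1,-1,2,0,-0.15],[1,0,0,0,-0.152]]]'

```text
time_s: 9.93
tcp_pos: [0.469, 0.2673, 0.1542]
eef_rot: [179.9, 0.1, -178.6]
contact_force: [-0.4, -0.0, -0.2]
gripper_width: 0.0878
gripper_force: 0.0
```

```bash
python3 - <<'E'
from h import *
s=r.get_state();print({k:np.round(v,4) for k,v in s.items() if k in("tcp_pos","eef_rot","contact_force")})
a=chk(r.capture("scene"),"scene",[.669,-.0678],-95.15,.075,80,60,5)
b=chk(r.capture("top"),"top",[.669,-.0678],-95.15,.075,80,60,5)
cv2.imwrite("pics/p1.png",np.hstack([a,b]))
E
```

```text
{'tcp_pos': array([0.469 , 0.2673, 0.1542]), 'eef_rot': array([ 1.799370e+02,  6.030000e-02, -1.786012e+02]), 'contact_force': array([-0.3922, -0.025 , -0.2438])}
```

View pics/p1.png

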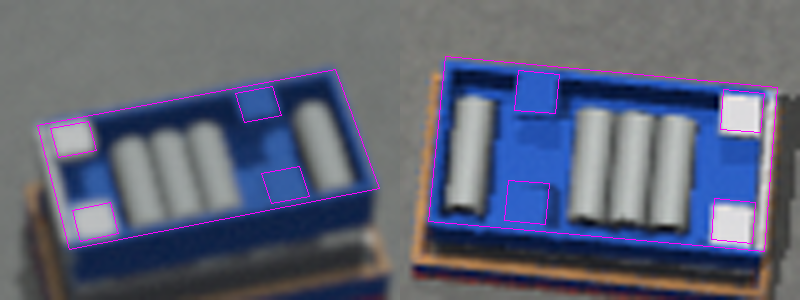

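Blue sits on the predicted outline in both views, within about 0.5 mm and at full height. Next is red.

jog_arm --deltas '[[[1,0.04,-0.31,-4,0.002],[1,0,0,-4,0],[1,0,0,-3,0],[1,0,0,-1.4,0],[1,0,0,-0.5,0],[1,0,0,0,0]]]'

```text
time_s: 10.78
tcp_pos: [0.4704, 0.2628, 0.0249]
eef_rot: [180.0, 0.0, -178.3]
contact_force: [-0.4, -0.7, 1.3]
gripper_width: 0.0872
gripper_force: 0.0
```

jog_arm --deltas '[[[1,-0.1,0.14,0,0],[1,0,0,0,0]]]'

```text
time_s: 11.02
tcp_pos: [0.4693, 0.2643, 0.0251]
eef_rot: [179.9, 0.1, -178.3]
contact_force: [-0.1, -0.1, 0.2]
gripper_width: 0.0879
gripper_force: 0.0
```

jog_arm --deltas '[[[-1,0,0,0,0],[-1,0,0,0,0],[-1,0,0,0,0],[-1,0,0,0,0]]]' --force 40

```text
time_s: 11.52
tcp_pos: [0.4689, 0.2636, 0.0243]
eef_rot: [-180.0, -0.0, -178.3]
contact_force: [-1.0, -1.8, 2.6]
gripper_width: 0.0656
gripper_force: 40.0
```

jog_arm --deltas '[[[-1,0,0,1,0],[-1,0,0,3,0],[-1,0,0,4,0],[-1,1,-2,4,0.1],[-1,2,-3.5,1,0.15],[-1,2,-3.5,0,0.15],[-1,2.5,-4,0,0.15],[-1,2.5,-4,0,0.15]]]'

```text
time_s: 12.52
tcp_pos: [0.5694, 0.0927, 0.1548]
eef_rot: [180.0, 0.0, -137.9]
contact_force: [0.7, 0.9, -1.8]
gripper_width: 0.0656
gripper_force: 40.0
```

jog_arm --deltas '[[[-1,2.5,-4,0,0.15],[-1,2.5,-4,0,0.15],[-1,2.5,-4,0,0.15],[-1,2,-2.5,0,0.15],[-1,0.5,-1,0,0.15],[-1,0,0,0,0],[-1,0,0,0,0]]]'

```text
time_s: 13.4
tcp_pos: [0.6685, -0.0607, 0.1543]
eef_rot: [180.0, 0.0, -95.5]
contact_force: [0.2, -0.0, -2.6]
gripper_width: 0.0658
gripper_force: 40.0
```

jog_arm --deltas '[[[-1,0.15,-0.54,0,0.006],[-1,0,0,-2,0],[-1,0,0,-2,0],[-1,0,0,-0.6,0],[-1,0,0,0,0],[-1,0,0,0,0]]]'

```text
time_s: 14.15
tcp_pos: [0.671, -0.0664, 0.1092]
eef_rot: [-179.9, 0.0, -94.9]
contact_force: [0.0, 0.7, -1.8]
gripper_width: 0.0661
gripper_force: 40.0
```

```bash
python3 - <<'E'
from h import *
s=r.get_state();print({k:np.round(v,4) for k,v in s.items() if k in("tcp_pos","eef_rot","contact_force")})
z=s["tcp_pos"][2]-.0247+.036
im=r.capture("scene")
a=chk(im,"scene",[.669,-.0678],84.85,z,80,60,7)
cv2.imwrite("pics/s5.png",a)
E
```

```text
{'tcp_pos': array([ 0.671 , -0.0664,  0.1092]), 'eef_rot': array([-1.799222e+02,  6.600000e-03, -9.491900e+01]), 'contact_force': array([ 5.0000e-04,  6.8380e-01, -1.7512e+00])}
```

View pics/s5.png

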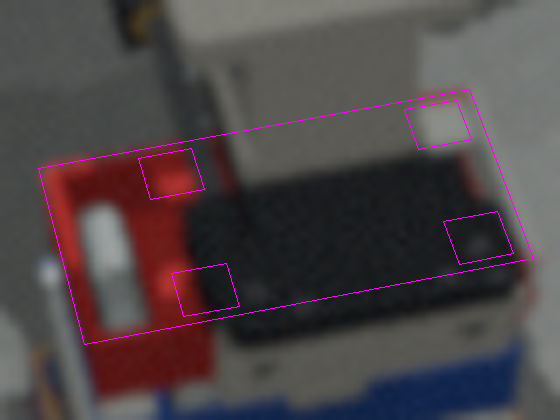

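```bash
cat >>h.py <<'E'
def edge(im,n,c,yaw,z,sgn,ys,ch):
    "tray-x (mm) where colour ch ends on the outside of the sgn*65 mm edge"
    a=np.radians(yaw);R=np.array([[np.cos(a),-np.sin(a)],[np.sin(a),np.cos(a)]]);c=np.array(c)
    f=im.astype(np.float32);f=f[...,ch].min(-1)-np.delete(f,ch,2).max(-1)
    t=np.arange(.045,.085,.0005);out=[]
    for y in ys:
        P=np.array([np.r_[c+R@[sgn*x,y],z] for x in t]);m=project(P,n).astype(np.float32)[None]
        p=cv2.remap(f,m[...,0],m[...,1],cv2.INTER_LINEAR)[0]
        q=p[(t>.058)];k=q.argmax();hm=(q.max()+p[-6:].mean())/2
        j=k+np.argmax(q[k:]<hm);out.append(t[t>.058][j]*1000)
    return np.round(out,1)
E
python3 - <<'E'
from h import *
z=.1092-.0247+.036;ys=np.arange(-.028,.029,.008)
for n in("scene","top"):
    print(n,edge(r.capture(n),n,[.669,-.0678],84.85,z,-1,ys,[2]))
im=cv2.imread("pics/scene0.png")
print("ref",edge(im,"scene",[.4683,.2625],1.5,.036,-1,ys,[2]),edge(im,"scene",[.4733,-.1194],19.8,.036,-1,ys,[0]))
E
```

```text
scene [65.  65.5 65.5 65.  66.  65.5 65.5 65. ]
top [62.5 62.5 63.  63.  63.  63.5 63.5 63. ]
ref [67.5 67.5 68.  67.5 67.5 67.5 67.5 67. ] [67.  67.  67.5 67.5 67.5 67.5 67.  67. ]
```

jog_arm --deltas '[[[-1,-0.07,-0.12,0,-0.003],[-1,0,0,-0.5,0],[-1,0,0,-0.2,0],[-1,0,0,-0.15,0],[-1,0,0,-0.1,0],[-1,0,0,-0.05,0],[-1,0,0,0,0],[-1,0,0,0,0]]]'

```text
time_s: 15.3
tcp_pos: [0.6697, -0.0678, 0.0993]
eef_rot: [-180.0, -0.0, -95.1]
contact_force: [-3.8, 0.9, 5.4]
gripper_width: 0.0658
gripper_force: 40.0
```

jog_arm --deltas '[[[1,0,0,0,0],[1,0,0,0,0],[1,0,0,0,0],[1,0,0,1,0],[1,0,0,2,0],[1,0,0,4,0],[1,-1,1,1,0.15],[1,-2,1.5,0,0.17]]]'

```text
time_s: 16.3
tcp_pos: [0.6407, -0.0427, 0.1802]
eef_rot: [-179.8, -0.0, -76.5]
contact_force: [0.1, 0.0, -0.9]
gripper_width: 0.0875
gripper_force: 0.0
```

jog_arm --deltas '[[[1,-2.5,1.5,0,0.17],[1,-2.5,1.5,0,0.17],[1,-2.5,1.5,0,0.17],[1,-2.5,1.5,0,0.17],[1,-2.5,1.5,0,0.17],[1,-2.5,1.5,0,0.17],[1,-2.5,1.5,0,0.17],[1,-2,1,0,0.17]]]'

```text
time_s: 17.3
tcp_pos: [0.4442, 0.0728, 0.1791]
eef_rot: [-180.0, -0.1, 1.5]
contact_force: [0.4, -0.3, -0.3]
gripper_width: 0.0876
gripper_force: 0.0
```

jog_arm --deltas '[[[1,0,0,-2,0.17],[1,0,0,-3,0.01],[1,0,0,-3,0],[1,0,0,0,0],[1,0,0,0,0]]]'

```text
time_s: 17.92
tcp_pos: [0.4456, 0.0726, 0.0995]
eef_rot: [-180.0, -0.1, 11.5]
contact_force: [1.0, -0.3, 1.3]
gripper_width: 0.0876
gripper_force: 0.0
```

```bash
python3 - <<'E'
from h import *
s=r.get_state();print({k:np.round(v,4) for k,v in s.items() if k in("tcp_pos","eef_rot","contact_force")})
ys=np.arange(-.028,.029,.008)
for n in("scene","top"):
    im=r.capture(n); np.save(f"pics/{n}_red.npy",im)
    print(n,edge(im,n,[.669,-.0678],84.85,.111,-1,ys,[2]))
im=cv2.imread("pics/top0.png")
print("ref top red,blue",edge(im,"top",[.4683,.2625],1.5,.036,-1,ys,[2]),edge(im,"top",[.4733,-.1194],19.8,.036,-1,ys,[0]))
E
```

```text
{'tcp_pos': array([0.4456, 0.0726, 0.0995]), 'eef_rot': array([-1.79993e+02, -7.79000e-02,  1.14932e+01]), 'contact_force': array([ 1.0237, -0.253 ,  1.344 ])}
scene [67.  67.  67.  67.  66.5 67.  66.  65.5]
top [64.  64.  64.5 64.5 64.5 64.5 64.5 64.5]
ref top red,blue [65.5 65.5 65.5 65.5 65.  65.  65.  65. ] [65.5 65.  65.5 65.5 65.5 65.5 65.5 65.5]
```

Red is seated, with its edge within about 0.8 mm of ideal. On to yellow.

jog_arm --deltas '[[[1,-0.47,-0.09,-3,0],[1,0,0,-3,0],[1,0,0,-1,0],[1,0,0,-0.4,0],[1,0,0,0,0],[1,0,0,0,0]]]'

```text
time_s: 18.77
tcp_pos: [0.4406, 0.0717, 0.025]
eef_rot: [-180.0, -0.1, 11.5]
contact_force: [-0.7, 0.3, 0.8]
gripper_width: 0.0876
gripper_force: 0.0
```

jog_arm --deltas '[[[-1,0,0,0,0],[-1,0,0,0,0],[-1,0,0,0,0],[-1,0,0,0,0],[-1,0,0,1,0],[-1,0,0,3,0],[-1,0,0,4,0],[-1,0,0,4,0]]]' --force 40

```text
time_s: 19.77
tcp_pos: [0.4396, 0.0711, 0.1458]
eef_rot: [180.0, 0.0, 11.5]
contact_force: [0.1, 1.1, -1.2]
gripper_width: 0.0656
gripper_force: 40.0
```

jog_arm --deltas '[[[-1,1,-0.5,3,-0.1],[-1,2,-1,1.5,-0.15],[-1,2,-1,0,-0.16],[-1,2,-1.3,0,-0.16],[-1,2,-1.3,0,-0.16],[-1,2,-1.3,0,-0.16],[-1,2,-1.3,0,-0.16],[-1,2,-1.3,0,-0.16]]]'

```text
time_s: 20.78
tcp_pos: [0.5902, -0.0191, 0.1894]
eef_rot: [180.0, 0.0, -58.2]
contact_force: [-0.1, 0.0, -1.6]
gripper_width: 0.0658
gripper_force: 40.0
```

jog_arm --deltas '[[[-1,2,-1.3,0,-0.16],[-1,2,-1.3,0,-0.16],[-1,2,-1.3,0,-0.16],[-1,1.9,-0.9,0,-0.17],[-1,0,0,0,0],[-1,0,0,0,0],[-1,0,0,0,0]]]'

```text
time_s: 21.65
tcp_pos: [0.6685, -0.0663, 0.1895]
eef_rot: [180.0, 0.0, -95.0]
contact_force: [-0.6, -0.1, -1.5]
gripper_width: 0.066
gripper_force: 40.0
```

jog_arm --deltas '[[[-1,0.15,-0.04,-1,-0.002],[-1,0,0,-2,0],[-1,0,0,-1.4,0],[-1,0,0,0,0],[-1,0,0,0,0]]]'

```text
time_s: 22.28
tcp_pos: [0.6709, -0.0671, 0.1457]
eef_rot: [-180.0, -0.0, -95.2]
contact_force: [0.0, -0.1, -1.4]
gripper_width: 0.0661
gripper_force: 40.0
```

```bash
python3 - <<'E'
from h import *
s=r.get_state();print({k:np.round(v,4) for k,v in s.items() if k in("tcp_pos","eef_rot","contact_force")})
ys=np.arange(-.028,.029,.008);z=s["tcp_pos"][2]-.025+.036
for n in("scene","top"):
    print(n,edge(r.capture(n),n,[.669,-.0678],-95.15,z,-1,ys,[1,2]))
    im=cv2.imread(f"pics/{n}0.png")
    print("ref",edge(im,n,[.4391,.0706],11.5,.036,-1,ys,[1,2]))
E
```

```text
{'tcp_pos': array([ 0.6709, -0.0671,  0.1457]), 'eef_rot': array([-1.79964e+02, -8.90000e-03, -9.51977e+01]), 'contact_force': array([ 0.0067, -0.1189, -1.4097])}
scene [64.5 64.5 65.  64.5 65.  65.5 65.5 65.5]
ref [67.5 68.  67.5 68.  68.  66.5 68.  66.5]
top [65.5 66.  65.5 65.5 65.5 65.5 65.5 66. ]
ref [64.5 65.  65.  64.5 64.5 64.5 64.5 64.5]
```

Comparing red and yellow, the edge readings agree between the cameras to about 0.5 mm, so yellow is aligned. Trimming x slightly and lowering.

jog_arm --deltas '[[[-1,-0.08,0,0,0],[-1,0,0,-0.5,0],[-1,0,0,-0.2,0],[-1,0,0,-0.15,0],[-1,0,0,-0.1,0],[-1,0,0,-0.08,0],[-1,0,0,0,0],[-1,0,0,0,0]]]'

```text
time_s: 23.38
tcp_pos: [0.6698, -0.0671, 0.1354]
eef_rot: [-180.0, -0.0, -95.2]
contact_force: [-2.2, 0.9, 5.1]
gripper_width: 0.0659
gripper_force: 40.0
```

jog_arm --deltas '[[[1,0,0,0,0],[1,0,0,0,0],[1,0,0,0,0],[1,0,0,1,0],[1,0,0,2,0],[1,0,0,4,0],[1,-2,-2,1,-0.15],[1,-2.5,-2.5,0,-0.16]]]'

```text
time_s: 24.38
tcp_pos: [0.6253, -0.1122, 0.2169]
eef_rot: [-179.8, 0.1, -113.2]
contact_force: [-0.0, -0.7, 0.2]
gripper_width: 0.0878
gripper_force: 0.0
```

jog_arm --deltas '[[[1,-3,-3,0,-0.16],[1,-3,-3,0,-0.16],[1,-3,-3,0,-0.16],[1,-3,-3,0,-0.16],[1,-2,-2.5,-2,-0.16],[1,-1.9,-2.1,-3,-0.16],[1,0,0,-3,-0.16],[1,0,0,-3,-0.036]]]'

```text
time_s: 25.38
tcp_pos: [0.466, -0.2787, 0.1051]
eef_rot: [-180.0, 0.1, -179.4]
contact_force: [0.4, 0.5, -0.3]
gripper_width: 0.0878
gripper_force: 0.0
```

jog_arm --deltas '[[[1,0,0,0,0],[1,0,0,0,0]]]'

```text
time_s: 25.62
tcp_pos: [0.4667, -0.2783, 0.1064]
eef_rot: [-180.0, 0.1, -179.1]
contact_force: [0.5, 0.9, -0.5]
gripper_width: 0.0873
gripper_force: 0.0
```

```bash
python3 - <<'E'
from h import *
s=r.get_state();print({k:np.round(v,4) for k,v in s.items() if k in("tcp_pos","eef_rot","contact_force")})
ys=np.arange(-.028,.029,.008)
for n in("scene","top"):
    print(n,edge(r.capture(n),n,[.669,-.0678],-95.15,.147,-1,ys,[1,2]))
E
```

```text
{'tcp_pos': array([ 0.4667, -0.2783,  0.1064]), 'eef_rot': array([-1.799564e+02,  8.250000e-02, -1.791208e+02]), 'contact_force': array([ 0.4894,  0.8993, -0.4852])}
scene [65.  65.  65.  65.5 65.  65.  65.  65. ]
top [65.5 65.5 65.5 65.5 66.  65.5 65.5 65.5]
```

jog_arm --deltas '[[[1,-0.12,0,-3,0],[1,0,0,-3,0],[1,0,0,-1.7,0],[1,0,0,-0.4,0],[1,0,0,0,0],[1,0,0,0,0]]]'

```text
time_s: 26.48
tcp_pos: [0.4654, -0.2782, 0.025]
eef_rot: [-180.0, 0.1, -179.2]
contact_force: [-0.8, -0.0, -1.3]
gripper_width: 0.0878
gripper_force: 0.0
```

jog_arm --deltas '[[[-1,0,0,0,0],[-1,0,0,0,0],[-1,0,0,0,0],[-1,0,0,0,0],[-1,0,0,1,0],[-1,0,0,3,0],[-1,0,0,4,0],[-1,0,0,4,0]]]' --force 40

```text
time_s: 27.48
tcp_pos: [0.4641, -0.2779, 0.1453]
eef_rot: [180.0, -0.0, -179.2]
contact_force: [1.9, -0.3, -1.6]
gripper_width: 0.0659
gripper_force: 40.0
```

jog_arm --deltas '[[[-1,0,0,4,0],[-1,1,1,3,0.1],[-1,2,2,1,0.15],[-1,2.5,2.5,0,0.15],[-1,2.5,2.5,0,0.15],[-1,2.5,2.5,0,0.15],[-1,2.5,2.5,0,0.15],[-1,2.5,2.5,0,0.15]]]'

```text
time_s: 28.48
tcp_pos: [0.6198, -0.122, 0.2241]
eef_rot: [180.0, -0.0, -121.6]
contact_force: [-0.3, -1.4, -1.3]
gripper_width: 0.0658
gripper_force: 40.0
```

jog_arm --deltas '[[[-1,2,2.5,0,0.15],[-1,1.5,2,0,0.15],[-1,1,1.1,0,0.15],[-1,0.5,0,0,0.017],[-1,0,0,0,0],[-1,0,0,0,0]]]'

```text
time_s: 29.22
tcp_pos: [0.6691, -0.0677, 0.224]
eef_rot: [180.0, 0.0, -95.3]
contact_force: [0.6, -0.9, -1.2]
gripper_width: 0.0658
gripper_force: 40.0
```

jog_arm --deltas '[[[-1,0.08,0.06,-1,0.002],[-1,0,0,-2,0],[-1,0,0,-1.2,0],[-1,0,0,0,0],[-1,0,0,0,0]]]'

```text
time_s: 29.85
tcp_pos: [0.6707, -0.0665, 0.1825]
eef_rot: [-180.0, -0.0, -95.0]
contact_force: [0.1, -0.5, -1.5]
gripper_width: 0.0656
gripper_force: 40.0
```

```bash
python3 - <<'E'
from h import *
s=r.get_state();print({k:np.round(v,4) for k,v in s.items() if k in("tcp_pos","eef_rot","contact_force")})
ys=np.arange(-.028,.029,.008);z=s["tcp_pos"][2]-.025+.036
for n in("scene","top"):
    print(n,edge(r.capture(n),n,[.669,-.0678],84.85,z,-1,ys,[1]))
    im=cv2.imread(f"pics/{n}0.png")
    print("ref",edge(im,n,[.4637,-.2793],.8,.036,-1,ys,[1]))
E
```

```text
{'tcp_pos': array([ 0.6707, -0.0665,  0.1825]), 'eef_rot': array([-1.799572e+02, -5.700000e-03, -9.504280e+01]), 'contact_force': array([ 0.0767, -0.5367, -1.54  ])}
scene [65.5 65.5 65.5 65.5 66.  65.5 65.5 65. ]
ref [66.5 67.  67.  67.  67.  66.5 67.5 66.5]
top [63.  62.5 63.  63.  63.  63.  63.  63. ]
ref [65.5 66.  66.  65.5 65.5 65.5 65.5 65.5]
```

jog_arm --deltas '[[[-1,-0.08,-0.13,0,-0.002],[-1,0,0,-0.6,0],[-1,0,0,-0.2,0],[-1,0,0,-0.15,0],[-1,0,0,-0.1,0],[-1,0,0,-0.08,0],[-1,0,0,0,0],[-1,0,0,0,0]]]'

```text
time_s: 30.95
tcp_pos: [0.6696, -0.0678, 0.1712]
eef_rot: [-180.0, -0.0, -95.1]
contact_force: [-1.7, -0.2, 5.1]
gripper_width: 0.0656
gripper_force: 40.0
```

jog_arm --deltas '[[[1,0,0,0,0],[1,0,0,0,0],[1,0,0,0,0],[1,0,0,1,0],[1,0,0,2,0],[1,0,0,4,0],[1,0,0,2,0],[1,-4,0,0,0]]]'

```text
time_s: 31.95
tcp_pos: [0.6315, -0.0677, 0.2625]
eef_rot: [-179.8, 0.0, -95.2]
contact_force: [-0.2, -0.0, -0.4]
gripper_width: 0.0877
gripper_force: 0.0
```

jog_arm --deltas '[[[1,-4,4,0,0],[1,-4,4,0,0],[1,-4,4,0,0],[1,-4,4,0,0],[1,0,4,0,0],[1,0,4,0,0],[1,0,0,0,0],[1,0,0,0,0]]]'

```text
time_s: 32.95
tcp_pos: [0.4695, 0.1722, 0.261]
eef_rot: [-180.0, 0.0, -95.1]
contact_force: [-0.4, -0.4, -1.1]
gripper_width: 0.0874
gripper_force: 0.0
```

```bash
python3 - <<'E'
from h import *
ys=np.arange(-.028,.029,.008);c=[.669,-.0678]
S=r.capture("scene");T=r.capture("top")
for n,im in(("scene",S),("top",T)): print(n,edge(im,n,c,84.85,.183,-1,ys,[1]))
a=chk(S,"scene",c,84.85,.183,100,110,4);b=chk(T,"top",c,84.85,.183,90,110,4)
cv2.imwrite("pics/end.png",np.hstack([a,b]))
E
```

```text
scene [66.5 66.5 66.5 66.5 67.  66.5 66.5 65.5]
top [64.5 64.  64.  64.5 64.  64.5 64.5 64.5]
```

View pics/end.png

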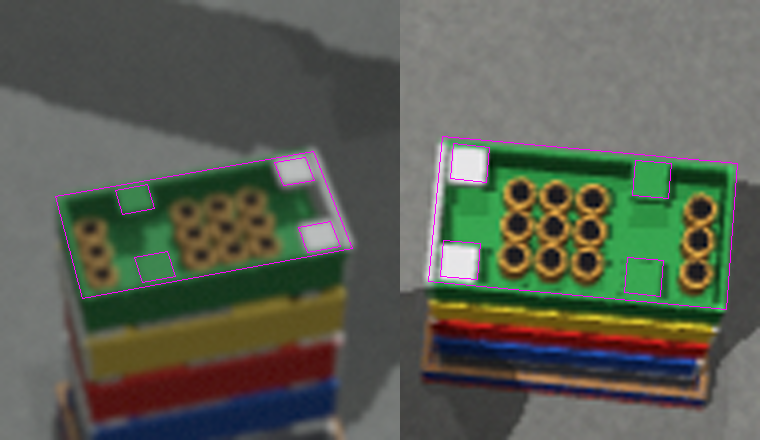

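The stack stands square: blue, red, yellow and green, with the white ends alternating. The top rim lies on the predicted outline at z = 0.183, with lips at (294,171) and (469,163).

```bash
python3 -c "
from plant import r
print(r.close_job())"
```

```text
the job is handed in; nothing more can be done
None
```

The four trays are stacked blue, red, yellow, green on the grey tray, white ends alternating, squarely aligned within about 1 mm by camera; the job was handed in at about 33 s, and its verdict was not shown.

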